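# Stroke the hob's heat bars up to full

## Robot

A 6-joint arm with a two-finger parallel gripper is mounted at the origin on the work surface. World frame = base frame: x ahead of the robot, y to its left, z up, the work surface at z = 0. Lengths are in m, angles in rad, forces in N, time in s.
With the tool pointing down it reaches from about 0.225 to 0.875 m from the base axis. Payload 3.4 kg.
Tool frame: the origin (TCP) lies midway between the tips of the shut fingers; the grasp point (between the pads) lies 19 mm behind it; x points along the fingers, y is the direction in which the jaws open and shut, and the axes are right-handed (so a half turn about x gives the same grasp; the last joint's range is limited). The gripper opens to 85 mm and grips with 20 to 120 N. Pads are 22 mm wide; open, the fingers measure 114 mm over their backs; the gripper's body (76 mm by 85 mm) begins 54 mm behind the grasp point. The pads swing forward as they close: fully open they stand 13 mm farther back than shut.
Start: joints at [1.21, 0.276, 1.505, -0, 1.361, -0.121], TCP at [0.137, 0.559, 0.195] pointing down, gripper open.
Joint ranges: [-2.89, 2.89], [-0.75, 2.08], [0.22, 2.7], [-1.18, 4.32], [0.11, 2.71], [-2.7, 2.7]. Speed limits (rad/s): [2.57, 2.57, 3.14, 3.14, 3.14, 3.14].

## Interface

Orientations are given as a unit quaternion [w, x, y, z].
In Python, from rig import manip, get_image, get_calibration, ticket gives the robot as it stands. The module is installed in compiled form; this text tells all that it offers.
- The arm moves only by the tool arm_command, never from a script. Its argument "series" is text: rows parted by semicolons, each of 7 numbers parted by spaces: the shift along the tool's x, y, z in units of 0.1 m (1.0 is 0.1 m), then the turn, a rotation vector about the tool's x, y, z in units of pi rad (1.0 is pi rad), then the opening, from -1 (shut) to 1 (fully open), so that 0 is half open. In form: tx ty tz rx ry rz claw; .... A call has 1 to 12 rows; each row shifts and turns the commanded pose from where the row before left it, along the tool's axes as they then stand; what a row does not reach is not made up. A row lasts 1/12 s, in which the tool goes at most 41.7 mm and 7.16 degrees, less where a joint would pass 70% of its speed; a pose out of reach is approached as far as the arm can. A call with a number of a shift or a turn outside -1 to 1 is refused whole. A call with a gripper value outside its range is refused whole. The fingers move at their own pace and stop on an object; "squeeze" is the grip in N (left out, the last holds). Time passes only in rows, so rows that do not move let the fingers close. It gives the time, the measured TCP pose, the force and the opening at its end, in the units of the state.
- manip.get_state(): the state, without advancing time (a new reading comes with each control period).
- get_image(name): name is "side" or "top" or "wrist"; returns the picture (400x640x3 uint8, red, green, blue); there is no depth.
- get_calibration(name): a dict with "fx", "fy", "cx", "cy" (pixels), "cam_to_world" (4x4, takes a point from camera to world coordinates); the wrist camera has in their place "tool_from_camera" (4x4, takes a point from camera to tool coordinates, whose origin is the TCP and whose axes are the tool frame's). Camera axes: x right, y down, z forward; pixel columns grow to the right and rows downward; lengths in m; the calibration is good to about 2 mm. A picture is of the moment at which its call begins: read the wrist's pose just before it. get_calibration takes no time and is no camera call.
- ticket.sign_off(): hands the job in, once; it reports no verdict.
The state is a dict: "clock": time; "qpos": joint angles; "qd": joint speeds; "effort": joint torques, N m; "position": TCP position; "ee_rot": TCP orientation; "contact_force": force on the tool from outside, world axes, zero at the start; "moment": the same for the moment, N m; "width": finger opening in m.
Only numpy, scipy, OpenCV 4.12 (cv2) and the standard library are available. Lean on these libraries where they do the work, as an engineer would, in place of code of your own. Each camera call takes 0.05 s, during which the arm holds its last target. There are 200 camera calls.

## Task

The green frying pan stands on one of the hob's two zones: turn that zone up to full. With the fingertips, stroke gently along the curved row of five bars in front of that zone, from its green bar to its red bar, pushing each bar down a little in turn and letting it rise as you move on, and finish while still holding the red bar (and no other) lightly pressed down. Leave the other zone's bars alone, and do not lift or shift the pan, the pot, the mug or the pepper mill.

Things in the scene. Friction and masses are not known exactly. Their poses are not given: they have to be found in the camera images.
- hob: Fixed countertop hob, steel case with black glass top, 360 (x) by 520 (y) by 60 mm high. Origin at the centre of its underside, on the worktop; x points away from the robot, y to the left, z up. Two zones (pale rings) at x = 40, y = +140 (left) and -140 (right), each with a curved row of five sprung bars on the glass on its robot side, green outermost, three off-white, red innermost.
- pan: Loose lime-green frying pan, black inside, 180 mm across the rim, 45 mm high, black handle reaching 220 mm from the centre along its own x (away from the robot side). Origin at the centre of its underside. It stands within about 10 mm of the centre of one zone: this is the zone to turn up.
- pot: Loose steel pot with a domed lid and black knob, 160 mm across, 95 mm high to the top of the knob, with two side loops. Origin at the centre of its underside. Stands on the other zone; leave it.
- mug: Loose lime-green mug, 80 mm across, 90 mm high, origin at the centre of its underside, standing on the worktop beside the hob; leave it.
- mill: Loose dark wooden pepper mill, 56 mm across, 135 mm high, origin at the centre of its underside, standing on the worktop beside the hob; leave it.
- left_zone (a point): Centre of the left cooking zone, on the glass, 60 mm above the worktop. Its five bars are centred on an arc of 190 mm radius about this point, 32 mm apart along the arc (0.1684 rad); the third is straight in front, towards the hob's -x.
- left_bar1_top (a point): Middle of the crest of the green first (outermost) bar in the left row; 66 mm above the worktop when up; goes down with the bar. A bar is a round-topped ridge, radius 20 mm, 30 mm long towards the zone's centre, its crest 6 mm above the glass.
- left_bar1 (a joint): How far the green first (outermost) bar of the left row is pressed down, in m: 0 up, 0.005 at the bottom. Spring: 1 N to start, 3 N at 3 mm, 4.6 N at the bottom; it rises when let go.
- left_bar2 (a joint): How far the off-white second bar of the left row is pressed down, in m: 0 up, 0.005 at the bottom. Spring: 1 N to start, 3 N at 3 mm, 4.6 N at the bottom; it rises when let go.
- left_bar3_top (a point): Middle of the crest of the off-white third bar in the left row; 66 mm above the worktop when up; goes down with the bar.
- left_bar3 (a joint): How far the off-white third bar of the left row is pressed down, in m: 0 up, 0.005 at the bottom. Spring: 1 N to start, 3 N at 3 mm, 4.6 N at the bottom; it rises when let go.
- left_bar4 (a joint): How far the off-white fourth bar of the left row is pressed down, in m: 0 up, 0.005 at the bottom. Spring: 1 N to start, 3 N at 3 mm, 4.6 N at the bottom; it rises when let go.
- left_bar5_top (a point): Middle of the crest of the red fifth (innermost) bar in the left row; 66 mm above the worktop when up; goes down with the bar.
- left_bar5 (a joint): How far the red fifth (innermost) bar of the left row is pressed down, in m: 0 up, 0.005 at the bottom. Spring: 1 N to start, 3 N at 3 mm, 4.6 N at the bottom; it rises when let go.
- right_zone (a point): Centre of the right cooking zone, on the glass, 60 mm above the worktop. Its five bars are centred on an arc of 190 mm radius about this point, 32 mm apart along the arc (0.1684 rad); the third is straight in front, towards the hob's -x.
- right_bar1_top (a point): Middle of the crest of the green first (outermost) bar in the right row; 66 mm above the worktop when up; goes down with the bar. A bar is a round-topped ridge, radius 20 mm, 30 mm long towards the zone's centre, its crest 6 mm above the glass.
- right_bar1 (a joint): How far the green first (outermost) bar of the right row is pressed down, in m: 0 up, 0.005 at the bottom. Spring: 1 N to start, 3 N at 3 mm, 4.6 N at the bottom; it rises when let go.
- right_bar2 (a joint): How far the off-white second bar of the right row is pressed down, in m: 0 up, 0.005 at the bottom. Spring: 1 N to start, 3 N at 3 mm, 4.6 N at the bottom; it rises when let go.
- right_bar3_top (a point): Middle of the crest of the off-white third bar in the right row; 66 mm above the worktop when up; goes down with the bar.
- right_bar3 (a joint): How far the off-white third bar of the right row is pressed down, in m: 0 up, 0.005 at the bottom. Spring: 1 N to start, 3 N at 3 mm, 4.6 N at the bottom; it rises when let go.
- right_bar4 (a joint): How far the off-white fourth bar of the right row is pressed down, in m: 0 up, 0.005 at the bottom. Spring: 1 N to start, 3 N at 3 mm, 4.6 N at the bottom; it rises when let go.
- right_bar5_top (a point): Middle of the crest of the red fifth (innermost) bar in the right row; 66 mm above the worktop when up; goes down with the bar.
- right_bar5 (a joint): How far the red fifth (innermost) bar of the right row is pressed down, in m: 0 up, 0.005 at the bottom. Spring: 1 N to start, 3 N at 3 mm, 4.6 N at the bottom; it rises when let go.

How it is judged:
On the way, in this order (a step that is already met when the one before it is completed fails the run):
1. the green (first) bar of the pan's row is pressed down 1 mm or more by the fingers (((horizontal distance between pan and left_zone below 0.06 m and value of joint left_bar1 above 0.001 m and contact force between the fingers and hob above 0.3 N) or (horizontal distance between pan and right_zone below 0.06 m and value of joint right_bar1 above 0.001 m and contact force between the fingers and hob above 0.3 N))), for 0.05 s.
2. the second bar of the pan's row is pressed down 1 mm or more by the fingers, the bar before it having risen again (((horizontal distance between pan and left_zone below 0.06 m and value of joint left_bar2 above 0.001 m and contact force between the fingers and hob above 0.3 N and value of joint left_bar1 below 0.0008 m) or (horizontal distance between pan and right_zone below 0.06 m and value of joint right_bar2 above 0.001 m and contact force between the fingers and hob above 0.3 N and value of joint right_bar1 below 0.0008 m))), for 0.05 s.
3. the third bar of the pan's row is pressed down 1 mm or more by the fingers, the bar before it having risen again (((horizontal distance between pan and left_zone below 0.06 m and value of joint left_bar3 above 0.001 m and contact force between the fingers and hob above 0.3 N and value of joint left_bar2 below 0.0008 m) or (horizontal distance between pan and right_zone below 0.06 m and value of joint right_bar3 above 0.001 m and contact force between the fingers and hob above 0.3 N and value of joint right_bar2 below 0.0008 m))), for 0.05 s.
4. the fourth bar of the pan's row is pressed down 1 mm or more by the fingers, the bar before it having risen again (((horizontal distance between pan and left_zone below 0.06 m and value of joint left_bar4 above 0.001 m and contact force between the fingers and hob above 0.3 N and value of joint left_bar3 below 0.0008 m) or (horizontal distance between pan and right_zone below 0.06 m and value of joint right_bar4 above 0.001 m and contact force between the fingers and hob above 0.3 N and value of joint right_bar3 below 0.0008 m))), for 0.05 s.
5. the red (fifth) bar of the pan's row is pressed down 1 mm or more by the fingers, the bar before it having risen again (((horizontal distance between pan and left_zone below 0.06 m and value of joint left_bar5 above 0.001 m and contact force between the fingers and hob above 0.3 N and value of joint left_bar4 below 0.0008 m) or (horizontal distance between pan and right_zone below 0.06 m and value of joint right_bar5 above 0.001 m and contact force between the fingers and hob above 0.3 N and value of joint right_bar4 below 0.0008 m))), for 0.05 s.
At the end, for the whole second after the job is handed in: The fingers hold the red bar of the pan's row down by 1 mm or more, pressing with 0.3 to 15 N; every other bar of both rows is up (within 0.8 mm); pan, pot, mug and mill are within 20 mm of where they began (((horizontal distance between pan and left_zone below 0.06 m and value of joint left_bar5 above 0.001 m and value of joint each of left_bar1, left_bar2, left_bar3, left_bar4, right_bar1, right_bar2, right_bar3, right_bar4, right_bar5 below 0.0008 m) or (horizontal distance between pan and right_zone below 0.06 m and value of joint right_bar5 above 0.001 m and value of joint each of right_bar1, right_bar2, right_bar3, right_bar4, left_bar1, left_bar2, left_bar3, left_bar4, left_bar5 below 0.0008 m)) and contact force between the fingers and hob between 0.3 and 15 N and distance of each of pan, pot, mug, mill from where it was at the start of the episode below 0.02 m); the arm keeps its last pose, push and grip.
It fails at once if the fingers or arm press on the hob with more than 15 N (contact force between any of the fingers, the arm and hob above 15 N).
It fails at once if a bar of the other zone's row is pressed down more than 1 mm ((horizontal distance between pan and left_zone below 0.06 m and value of joint any of right_bar1, right_bar2, right_bar3, right_bar4, right_bar5 above 0.001 m) or (horizontal distance between pan and right_zone below 0.06 m and value of joint any of left_bar1, left_bar2, left_bar3, left_bar4, left_bar5 above 0.001 m)).
It fails at once if the pan, pot, mug or mill is lifted, shifted by more than 20 mm or tipped (distance of any of pan, pot, mug, mill from where it was at the start of the episode above 0.02 m or angle between any of pan, pot, mug, mill's own z axis and vertical above 0.3 rad).
It also fails if it takes over 42 s, if anything falls off the work surface, if the arm or the gripper's body presses on something with over 40 N, if the wrist force passes 120 N, or if a joint passes its speed limit or range.

## Working session

There is one attempt and no reset: what is moved stays moved. The work goes in short steps, Python scripts to look and compute and a tool call to move; the robot and the scene stay as the last step left them, time stands still between calls to the robot, and variables do not carry over. Pictures are saved under pics/ and viewed, about 8 in all and at most 12, crops included, and the job is handed in when it is done.

Besides the shell and the picture viewer there is one more tool, called after "Request:" by a JSON object that holds its "method" and its "body". arm_command: Moves the arm, as the interface text tells. Shifts and turns lie within -1 to 1; 1 stands for 0.1 m of shift or pi rad of turn. Its arguments: {"type":"object","properties":{"series":{"type":"string"},"squeeze":{"type":"number"}},"required":["series"]}

```bash
mkdir -p pics; python3 - <<'E'
from rig import manip,get_image,get_calibration
import cv2,numpy as np
print(manip.get_state())
for n in ["top","side"]:
    im=get_image(n); cv2.imwrite(f"pics/{n}0.png",im[:,:,::-1]); print(n,get_calibration(n))
print(get_calibration("wrist"))
E
```

```text
{'clock': 0.0, 'qpos': array([ 1.20996925e+00,  2.76604888e-01,  1.50614549e+00,  9.89537917e-06,
        1.36070095e+00, -1.21003955e-01]), 'qd': array([ 0.00041185,  0.00020279, -0.00123475,  0.00087324, -0.00091716,
        0.00149093]), 'effort': array([-1.18075914e-03, -4.16774976e+01, -2.45800763e+01, -3.12705124e-04,
        1.12971343e-02,  2.62595518e-05]), 'position': array([0.13637028, 0.55797658, 0.19432921]), 'ee_rot': array([ 0.7018687 ,  0.08395057,  0.70218892, -0.08522526]), 'contact_force': array([ 0.52111791, -0.77767145, -0.21301236]), 'moment': array([ 0.03523367, -0.0021053 ,  0.06069966]), 'width': 0.08549653874264639}
top {'fx': 437.98440761695895, 'fy': 437.98440761695895, 'cx': 320.0492380014181, 'cy': 196.0194445654151, 'cam_to_world': array([[ 0.00487776, -0.99824022,  0.05909878,  0.53555237],
       [-0.99994253, -0.0043048 ,  0.00981833,  0.0302982 ],
       [-0.00954664, -0.05914327, -0.99820385,  1.11219266],
       [ 0.        ,  0.        ,  0.        ,  1.        ]])}
side {'fx': 421.2284173043249, 'fy': 421.2284173043249, 'cx': 318.6455756625643, 'cy': 200.57829368323294, 'cam_to_world': array([[ 0.97783013, -0.14185624,  0.15402938,  0.4247122 ],
       [-0.20862927, -0.59694455,  0.77468125, -0.97945193],
       [-0.01794637, -0.7896417 , -0.61330573,  0.88250138],
       [ 0.        ,  0.        ,  0.        ,  1.        ]])}
{'fx': 300.1656999971997, 'fy': 300.1656999971997, 'cx': 318.4808452469541, 'cy': 199.48316528745798, 'tool_from_camera': array([[ 3.27666124e-05, -3.11381483e-01,  9.50284995e-01,
        -1.79491335e-01],
       [ 9.99999856e-01,  5.19665458e-04,  1.35798833e-04,
         4.51438956e-04],
       [-5.36115529e-04,  9.50284853e-01,  3.11381455e-01,
        -8.00999486e-02],
       [ 0.00000000e+00,  0.00000000e+00,  0.00000000e+00,
         1.00000000e+00]])}
```

View pics/top0.png

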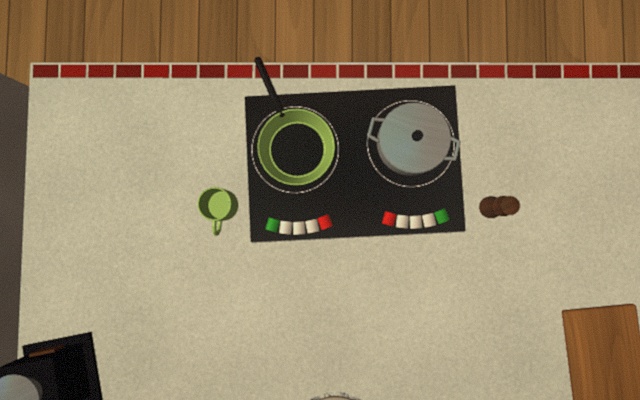

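View pics/side0.png

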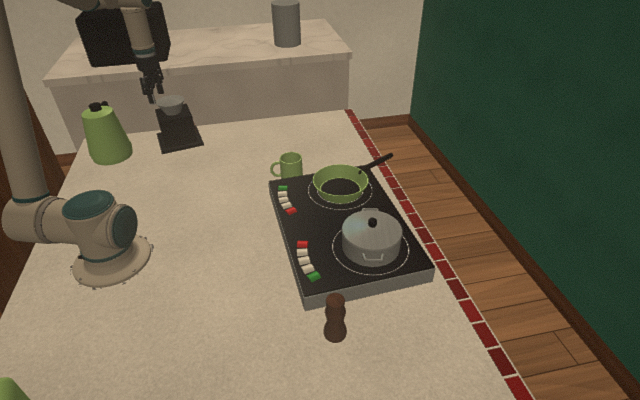

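The pan is at (297,147) in the top view, so it stands on the left zone. The left row's green bar is at about (272,226) and its red bar at (325,222). The pot is on the right zone, the mug is at (216,205) and the mill at (500,206).

```bash
cat > h.py <<'E'
import cv2,numpy as np
from scipy.spatial.transform import Rotation as R
def ray(c,u,v,z):
    T=np.array(c["cam_to_world"]); d=T[:3,:3]@[(u-c["cx"])/c["fx"],(v-c["cy"])/c["fy"],1]
    return T[:3,3]+d*(z-T[2,3])/d[2]
def blobs(im,box,kind):
    hsv=cv2.cvtColor(im,cv2.COLOR_RGB2HSV); H,S,V=[hsv[...,i].astype(int) for i in range(3)]
    m={"red":(S>140)&(V>70)&((H<8)|(H>172)),"green":(S>120)&(V>50)&(H>45)&(H<80)}[kind].astype(np.uint8)
    x0,y0,x1,y1=box; k=np.zeros_like(m); k[y0:y1,x0:x1]=m[y0:y1,x0:x1]
    n,l,s,c=cv2.connectedComponentsWithStats(k); return [(c[i],s[i,4]) for i in range(1,n) if s[i,4]>15]
def tool(st): return R.from_quat(np.roll(st["ee_rot"],-1))
E
python3 - <<'E'
from h import *
from rig import manip,get_calibration
P={}
for n,box in [("top",(250,200,470,240)),("side",(265,175,325,285))]:
    im=cv2.imread(f"pics/{n}0.png")[:,:,::-1]; c=get_calibration(n)
    for k in ("green","red"):
        for b,a in blobs(im,box,k):
            p=ray(c,*b,0.064); print(n,k,b.round(1),a,p.round(4)); P.setdefault(n,{})[(k,"L" if (p[1]>0.0) == True else "R")]=p
an=2*0.1684
M={("green","L"):(.04-.19*np.cos(an),.14+.19*np.sin(an)),("red","L"):(.04-.19*np.cos(an),.14-.19*np.sin(an)),
("green","R"):(.04-.19*np.cos(an),-.14-.19*np.sin(an)),("red","R"):(.04-.19*np.cos(an),-.14+.19*np.sin(an))}
for n in P:
    ks=[k for k in M if k in P[n]]; A=np.array([M[k] for k in ks]);B=np.array([P[n][k][:2] for k in ks])
    a=A-A.mean(0);b=B-B.mean(0); th=np.arctan2((a[:,0]*b[:,1]-a[:,1]*b[:,0]).sum(),(a*b).sum())
    r=np.array([[np.cos(th),-np.sin(th)],[np.sin(th),np.cos(th)]]); t=B.mean(0)-r@A.mean(0)
    print(n,"th",th,"t",t,"res mm",((A@r.T+t-B)*1000).round(1).tolist())
c=get_calibration("top"); 
print("hob corners",[ray(c,*p,.06)[:2].round(3) for p in [(246,97),(457,86),(465,230),(251,241)]],"pan",ray(c,297,146,.045+.06).round(3))
print(tool(manip.get_state()).as_matrix().round(3))
E
```

```text
top green [441.2 216. ] 164 [ 0.5512 -0.2486  0.064 ]
top green [271.9 224.4] 163 [0.5291 0.1554 0.064 ]
top red [388.7 218.3] 172 [ 0.545  -0.1235  0.064 ]
top red [324.4 221.8] 170 [0.5361 0.03   0.064 ]
side green [282.2 187.5] 36 [0.5278 0.1513 0.064 ]
side green [313.5 275.9] 90 [ 0.5514 -0.252   0.064 ]
side red [290.8 210.4] 60 [0.5366 0.0261 0.064 ]
side red [301.9 243.9] 79 [ 0.5434 -0.1282  0.064 ]
top th 0.0551207501341431 t [ 0.67945571 -0.03903415] res mm [[0.1, 0.4], [0.0, 0.4], [0.3, -0.5], [-0.4, -0.3]]
side th 0.056586224927373176 t [ 0.67889157 -0.04283602] res mm [[0.5, 0.5], [-1.2, 0.3], [-0.1, -1.2], [0.8, 0.4]]
hob corners [array([0.839, 0.223]), array([ 0.868, -0.292]), array([ 0.518, -0.306]), array([0.489, 0.206])] pan [0.711 0.094 0.105]
[[-0.001  0.238  0.971]
 [-0.002  0.971 -0.238]
 [-1.    -0.002 -0.   ]]
```

Request:
{"method": "arm_command", "body": {"series": "0 -0.2 0.32 0 0 0 -1;0 -0.2 0.32 0 0 0 -1;0 -0.2 0.32 0 0 0 -1;0 -0.2 0.32 0 0 0 -1;0 -0.2 0.32 0 0 0 -1;0 -0.2 0.32 0 0 0 -1;0 -0.2 0.32 0 0 0 -1;0 -0.2 0.32 0 0 0 -1;0 -0.2 0.32 0 0 0 -1;0 -0.2 0.32 0 0 0 -1;0 -0.2 0.32 0 0 0 -1;0 -0.2 0.32 0 0 0 -1", "squeeze": 20}}

```text
clock: 1.1
position: [0.4533, 0.2326, 0.1949]
ee_rot: [0.702, 0.085, 0.702, -0.085]
contact_force: [-0.3, 1.2, 0.8]
width: 0.0
```

Request:
{"method": "arm_command", "body": {"series": "0 0 0 0.039 0 0 -1;0 0 0 0.039 0 0 -1;0 0 0 0.039 0 0 -1;0 0 0 0.039 0 0 -1;0 0 0 0.039 0 0 -1;0 0 0 0.039 0 0 -1;0 0 0 0.039 0 0 -1;0 0 0 0.039 0 0 -1;0 0 0 0.039 0 0 -1;0 0 0 0.039 0 0 -1;0 0 0 0.039 0 0 -1;0 0 0 0.039 0 0 -1"}}

```text
clock: 2.1
position: [0.4522, 0.2341, 0.1947]
ee_rot: [-0.462, -0.535, -0.463, 0.535]
contact_force: [-0.6, 0.1, -0.4]
width: 0.0001
```

```bash
cat >> h.py <<'E'
TH,T0=0.0556,np.array([.6792,-.0405])
def bar(i):
    a=(3-i)*.1684; c,s=np.cos(TH),np.sin(TH); r=np.array([[c,-s],[s,c]])
    p=r@[.04-.19*np.cos(a),.14+.19*np.sin(a)]+T0; t=r@[-np.sin(a),-np.cos(a)]
    return p,t
def go(st,i,z):
    p,t=bar(i); m=tool(st); d=m.inv().apply(np.r_[p,z]-st["position"])
    x=np.array([0,0,-1]); zz=np.r_[t,0]; G=R.from_matrix(np.c_[x,np.cross(zz,x),zz])
    print("t",round(st["clock"],2),"pos",st["position"].round(4),"bar",p.round(4),"shift(.1m)",(d*10).round(3),"turn(pi)",((m.inv()*G).as_rotvec()/np.pi).round(4),"F",st["contact_force"].round(2),"w",round(st["width"],4))
E
python3 -c "
from h import *
from rig import manip,get_image
go(manip.get_state(),1,.1)
cv2.imwrite('pics/w1.png',get_image('wrist')[:,:,::-1])"
```

```text
t 2.1 pos [0.4522 0.2341 0.1947] bar [0.5288 0.1542] shift(.1m) [0.947 0.875 0.679] turn(pi) [0.0433 0.0002 0.0003] F [-0.65  0.14 -0.39] w 0.0001
```

View pics/w1.png

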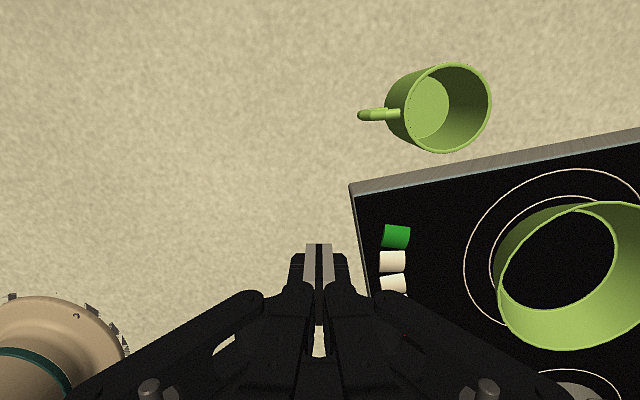

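The wrist view shows the shut, narrow fingertips at (318,250), the green bar at (396,237) and the mug at (440,105), clear of the path. Next I'll move above bar 1.

Request:
{"method": "arm_command", "body": {"series": "0 0.22 0.17 0 0 0 -1;0 0.22 0.17 0 0 0 -1;0 0.22 0.17 0 0 0 -1;0 0.215 0.17 0 0 0 -1;0 0 0 0.0215 0 0 -1;0 0 0 0.0215 0 0 -1;0.25 0 0 0 0 0 -1;0.25 0 0 0 0 0 -1;0.25 0 0 0 0 0 -1;0.1 0 0 0 0 0 -1;0 0 0 0 0 0 -1"}}

```text
clock: 3.07
position: [0.5274, 0.1543, 0.1074]
ee_rot: [-0.426, -0.561, -0.428, 0.565]
contact_force: [-0.8, -0.7, -0.1]
width: 0.0001
```

```bash
python3 -c "
from h import *
from rig import manip,get_image,get_calibration
st=manip.get_state(); go(st,1,.066)
im=get_image('wrist'); cv2.imwrite('pics/w2.png',im[:,:,::-1])
c=dict(get_calibration('wrist')); W=np.eye(4); W[:3,:3]=tool(st).as_matrix(); W[:3,3]=st['position']; c['cam_to_world']=W@c['tool_from_camera']
for k in('green','red'):
  for b,a in blobs(im,(0,0,640,400),k): print(k,b.round(),a,ray(c,*b,.064).round(4))
print(bar(1)[0],bar(5)[0])"
```

```text
t 3.07 pos [0.5274 0.1543 0.1074] bar [0.5288 0.1542] shift(.1m) [ 0.414  0.016 -0.004] turn(pi) [0.0026 0.0008 0.0019] F [-0.83 -0.74 -0.12] w 0.0001
green [320. 205.] 1272 [0.5293 0.1569 0.064 ]
[0.52882081 0.15423317] [0.53579935 0.02884917]
```

View pics/w2.png

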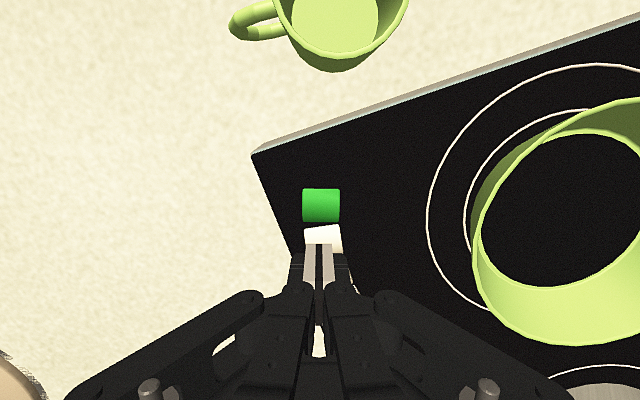

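The green bar at (320,205) is centred on the tool and ray-casts to within 3 mm of the model. Next I'll descend.

Request:
{"method": "arm_command", "body": {"series": "0.1 0.015 -0.01 0 0 0 -1;0.1 0 0 0 0 0 -1;0.1 0 0 0 0 0 -1;0.08 0 0 0 0 0 -1;0 0 0 0 0 0 -1;0 0 0 0 0 0 -1"}}

```text
clock: 3.62
position: [0.5311, 0.1552, 0.0716]
ee_rot: [-0.427, -0.563, -0.427, 0.564]
contact_force: [0.4, 0.0, 0.5]
width: 0.0001
```

Request:
{"method": "arm_command", "body": {"series": "0.01 0 0 0 0 0 -1;0.01 0 0 0 0 0 -1;0.01 0 0 0 0 0 -1;0 0 0 0 0 0 -1;0 0 0 0 0 0 -1"}}

```text
clock: 4.03
position: [0.5316, 0.1554, 0.0694]
ee_rot: [0.427, 0.564, 0.427, -0.564]
contact_force: [-0.3, 0.6, -0.3]
width: 0.0001
```

Request:
{"method": "arm_command", "body": {"series": "0.01 0 0 0 0 0 -1;0.01 0 0 0 0 0 -1;0 0 0 0 0 0 -1;0 0 0 0 0 0 -1"}}

```text
clock: 4.37
position: [0.5315, 0.1553, 0.0671]
ee_rot: [-0.427, -0.564, -0.427, 0.564]
contact_force: [0.9, 0.8, 0.6]
width: -0.0001
```

Request:
{"method": "arm_command", "body": {"series": "0.01 0 0 0 0 0 -1;0.01 0 0 0 0 0 -1;0 0 0 0 0 0 -1;0 0 0 0 0 0 -1"}}

```text
clock: 4.7
position: [0.5314, 0.1553, 0.0651]
ee_rot: [-0.427, -0.564, -0.427, 0.564]
contact_force: [-0.1, 0.8, 0.4]
width: 0.0001
```

Request:
{"method": "arm_command", "body": {"series": "0.01 0 0 0 0 0 -1;0 0 0 0 0 0 -1;0 0 0 0 0 0 -1"}}

```text
clock: 4.95
position: [0.5315, 0.1553, 0.0641]
ee_rot: [-0.427, -0.564, -0.427, 0.564]
contact_force: [-0.1, -0.1, 0.2]
width: -0.0
```

Request:
{"method": "arm_command", "body": {"series": "0 0 0 0 0 0 -1"}}

```text
clock: 5.03
position: [0.5315, 0.1553, 0.0642]
ee_rot: [0.427, 0.564, 0.427, -0.564]
contact_force: [-0.2, 0.3, -0.3]
width: 0.0001
```

Request:
{"method": "arm_command", "body": {"series": "0.01 0 0 0 0 0 -1;0 0 0 0 0 0 -1;0 0 0 0 0 0 -1"}}

```text
clock: 5.28
position: [0.5314, 0.1553, 0.0631]
ee_rot: [-0.427, -0.564, -0.427, 0.564]
contact_force: [-0.1, -0.9, -0.1]
width: -0.0
```

Request:
{"method": "arm_command", "body": {"series": "0.01 0 0 0 0 0 -1;0 0 0 0 0 0 -1;0 0 0 0 0 0 -1"}}

```text
clock: 5.53
position: [0.5315, 0.1553, 0.0621]
ee_rot: [-0.427, -0.564, -0.427, 0.564]
contact_force: [0.1, -0.6, 0.1]
width: -0.0001
```

No contact has registered yet at 4 mm below the nominal crest height, so I'll check with the cameras.

```bash
python3 -c "
from h import *
from rig import manip,get_image
st=manip.get_state(); go(st,1,.066)
a=get_image('wrist')[150:300,220:420]; b=get_image('side')[140:220,240:340]
cv2.imwrite('pics/c3.png',np.hstack([cv2.resize(a,(533,400)),cv2.resize(b,(260,400))[:, :]])[:,:,::-1])"
```

```text
t 5.53 pos [0.5315 0.1553 0.0621] bar [0.5288 0.1542] shift(.1m) [-0.039 -0.023  0.018] turn(pi) [ 0.0022 -0.      0.    ] F [ 0.12 -0.58  0.08] w -0.0001
```

View pics/c3.png

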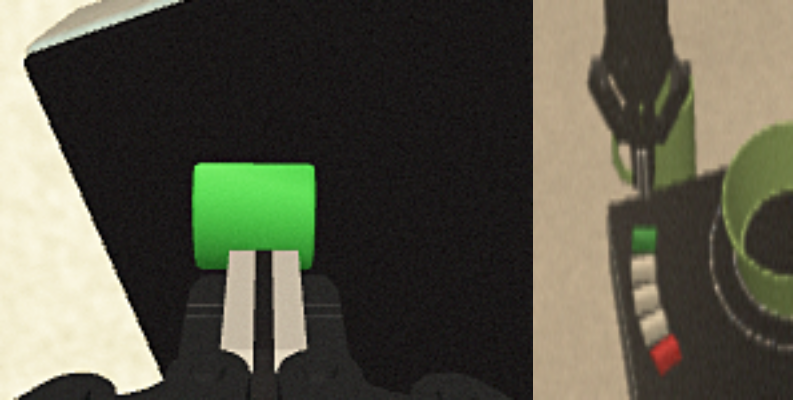

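```bash
python3 -c "
from h import *
from rig import manip,get_image,get_calibration
st=manip.get_state(); print(st['position'],st['qpos'].round(3),st['contact_force'].round(2))
for n in('side','top'):
  c=get_calibration(n); T=np.linalg.inv(c['cam_to_world']); T=np.array(T)
  for dz in (0,.02,.04):
    p=T[:3,:3]@(st['position']+[0,0,dz])+T[:3,3]; print(n,dz,c['fx']*p[0]/p[2]+c['cx'],c['fy']*p[1]/p[2]+c['cy'])
a=get_image('side')[160:200,262:302]; b=get_image('top')[190:240,240:290]
cv2.imwrite('pics/c4.png',np.hstack([cv2.resize(a,(400,400),interpolation=0),cv2.resize(b,(400,400),interpolation=0)])[:,:,::-1])"
```

```text
[0.53151344 0.15531967 0.06218206] [0.159 0.351 1.75  0.    1.04  0.433] [-0.38 -0.36 -0.24]
side 0 283.2306748884178 187.08958546025326
side 0.02 282.8082836244487 182.17184421896624
side 0.04 282.3783513406441 177.16630574461675
top 0 272.0348411644608 223.40395183353604
top 0.02 271.02217114992453 223.43177071242346
top 0.04 269.9694351087758 223.46069023804264
```

View pics/c4.png

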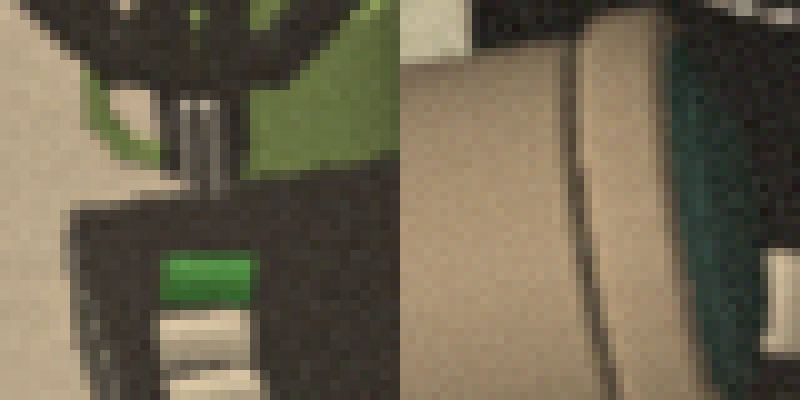

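The side view puts the fingertips at row 179, where the reported TCP should project to row 187. The tips are really about 30 mm above the bar, so the reported TCP is lower than the actual tips. I'll keep descending, using force as the guide.

Request:
{"method": "arm_command", "body": {"series": "0.03 0 0 0 0 0 -1;0.03 0 0 0 0 0 -1;0.03 0 0 0 0 0 -1;0.03 0 0 0 0 0 -1;0.03 0 0 0 0 0 -1;0 0 0 0 0 0 -1"}}

```text
clock: 6.23
position: [0.5309, 0.1552, 0.0463]
ee_rot: [-0.427, -0.563, -0.427, 0.564]
contact_force: [0.0, 0.7, 0.3]
width: -0.0002
```

```bash
python3 -c "
from h import *
from rig import manip,get_image,get_calibration
st=manip.get_state(); print(st['position'],st['contact_force'].round(2))
a=get_image('side')[160:200,262:302]; b=get_image('wrist')[190:270,270:370]
cv2.imwrite('pics/c5.png',np.hstack([cv2.resize(a,(400,320),interpolation=0),cv2.resize(b,(400,320),interpolation=0)])[:,:,::-1])"
```

```text
[0.53090213 0.1552185  0.04633455] [0.01 0.66 0.27]
```

View pics/c5.png

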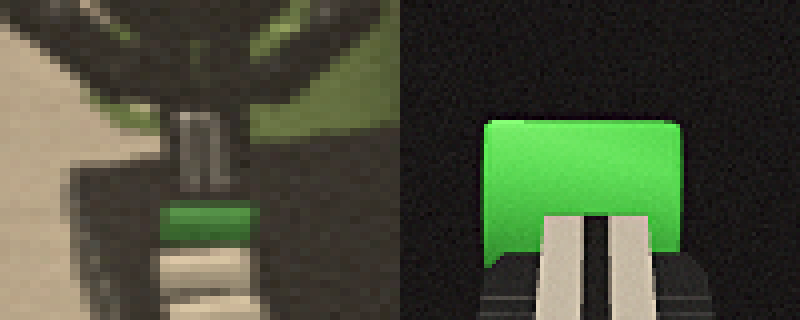

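Side view: the tips are now at row 184, above the green bar at row 187. About 15 mm remain.

Request:
{"method": "arm_command", "body": {"series": "0.03 0 0 0 0 0 -1;0.03 0 0 0 0 0 -1;0.02 0 0 0 0 0 -1;0 0 0 0 0 0 -1;0 0 0 0 0 0 -1"}}

```text
clock: 6.75
position: [0.5314, 0.1553, 0.039]
ee_rot: [-0.427, -0.564, -0.427, 0.564]
contact_force: [0.3, -0.6, 0.1]
width: -0.0003
```

Request:
{"method": "arm_command", "body": {"series": "0.01 0 0 0 0 0 -1;0.01 0 0 0 0 0 -1;0 0 0 0 0 0 -1;0 0 0 0 0 0 -1"}}

```text
clock: 7.08
position: [0.5315, 0.1553, 0.0372]
ee_rot: [0.427, 0.564, 0.427, -0.564]
contact_force: [-0.5, -0.5, 0.5]
width: -0.0002
```

Request:
{"method": "arm_command", "body": {"series": "0.01 0 0 0 0 0 -1;0.01 0 0 0 0 0 -1;0 0 0 0 0 0 -1;0 0 0 0 0 0 -1"}}

```text
clock: 7.42
position: [0.5314, 0.1553, 0.0351]
ee_rot: [-0.427, -0.564, -0.427, 0.564]
contact_force: [0.1, -0.7, -0.1]
width: 0.0001
```

Request:
{"method": "arm_command", "body": {"series": "0.01 0 0 0 0 0 -1;0 0 0 0 0 0 -1;0 0 0 0 0 0 -1"}}

```text
clock: 7.67
position: [0.5315, 0.1553, 0.0341]
ee_rot: [-0.427, -0.564, -0.427, 0.564]
contact_force: [0.5, 0.3, 0.2]
width: 0.0005
```

Request:
{"method": "arm_command", "body": {"series": "0.01 0 0 0 0 0 -1;0 0 0 0 0 0 -1;0 0 0 0 0 0 -1"}}

```text
clock: 7.92
position: [0.5315, 0.1553, 0.0331]
ee_rot: [-0.427, -0.564, -0.427, 0.564]
contact_force: [-0.3, 0.3, -0.8]
width: 0.0002
```

Request:
{"method": "arm_command", "body": {"series": "0.01 0 0 0 0 0 -1;0 0 0 0 0 0 -1;0 0 0 0 0 0 -1"}}

```text
clock: 8.17
position: [0.5315, 0.1553, 0.0322]
ee_rot: [-0.427, -0.564, -0.427, 0.564]
contact_force: [-0.8, 1.1, -0.4]
width: 0.0001
```

Request:
{"method": "arm_command", "body": {"series": "0.01 0 0 0 0 0 -1;0 0 0 0 0 0 -1;0 0 0 0 0 0 -1"}}

```text
clock: 8.42
position: [0.5315, 0.1553, 0.0311]
ee_rot: [-0.427, -0.564, -0.427, 0.564]
contact_force: [-0.9, -0.2, -0.3]
width: 0.0001
```

Request:
{"method": "arm_command", "body": {"series": "0.01 0 0 0 0 0 -1;0 0 0 0 0 0 -1;0 0 0 0 0 0 -1"}}

```text
clock: 8.67
position: [0.5315, 0.1553, 0.0301]
ee_rot: [-0.427, -0.564, -0.427, 0.564]
contact_force: [-0.3, 0.3, 0.2]
width: -0.0002
```

```bash
python3 -c "
from h import *
from rig import manip,get_image,get_calibration
st=manip.get_state(); print(st['position'],st['contact_force'].round(2))
a=get_image('side')[170:200,267:297]; b=get_image('wrist')[190:270,270:370]
cv2.imwrite('pics/c6.png',np.hstack([cv2.resize(a,(320,320),interpolation=0),cv2.resize(b,(400,320),interpolation=0)])[:,:,::-1])"
```

```text
[0.53146906 0.15532476 0.03013335] [-0.3   0.35  0.25]
```

View pics/c6.png

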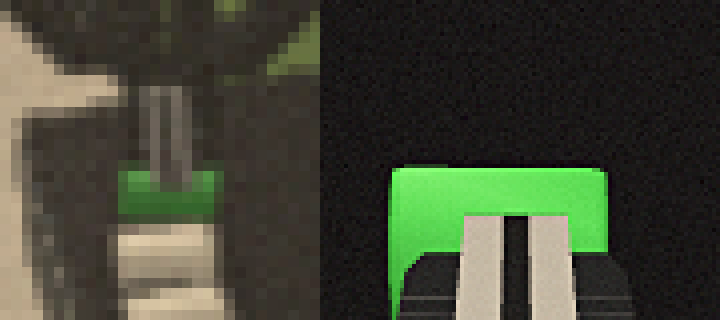

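Side view: the tips at row 188 now overlap the green bar at rows 186–190, so contact is close. The wrist view shows them over the bar's middle.

Request:
{"method": "arm_command", "body": {"series": "0.01 0 0 0 0 0 -1;0 0 0 0 0 0 -1;0 0 0 0 0 0 -1"}}

```text
clock: 9.02
position: [0.5317, 0.1554, 0.0294]
ee_rot: [0.427, 0.564, 0.427, -0.564]
contact_force: [0.4, -0.0, 2.2]
width: -0.0
```

Request:
{"method": "arm_command", "body": {"series": "0.01 0 0 0 0 0 -1;0 0 0 0 0 0 -1;0 0 0 0 0 0 -1"}}

```text
clock: 9.27
position: [0.5317, 0.1554, 0.0283]
ee_rot: [0.427, 0.564, 0.427, -0.564]
contact_force: [-1.6, 0.0, 1.6]
width: 0.0001
```

Request:
{"method": "arm_command", "body": {"series": "0.01 0 0 0 0 0 -1;0 0 0 0 0 0 -1;0 0 0 0 0 0 -1"}}

```text
clock: 9.52
position: [0.5316, 0.1554, 0.0273]
ee_rot: [0.427, 0.564, 0.427, -0.564]
contact_force: [-1.1, -0.5, 3.1]
width: -0.0
```

Contact: about 3 N at roughly 2.5 mm of press. Now I'll stroke to bar 2.

Request:
{"method": "arm_command", "body": {"series": "0 -0.005 0.04 -0.0067 0 0 -1;0 -0.005 0.04 -0.0067 0 0 -1;0 -0.005 0.04 -0.0067 0 0 -1;0 -0.005 0.04 -0.0067 0 0 -1;0 0 0.04 -0.0067 0 0 -1;0 0 0.04 -0.0067 0 0 -1;0 0 0.04 -0.0067 0 0 -1;0 0 0.04 -0.0067 0 0 -1;0 0 0 0 0 0 -1;0 0 0 0 0 0 -1;0 0 0 0 0 0 -1"}}

```text
clock: 10.43
position: [0.5236, 0.1244, 0.0273]
ee_rot: [0.473, 0.526, 0.473, -0.526]
contact_force: [0.4, -0.9, 1.5]
width: -0.0002
```

```bash
python3 -c "
from h import *
from rig import manip,get_image,get_calibration
st=manip.get_state(); go(st,2,.0273)
b=get_image('wrist')[150:290,240:400]
cv2.imwrite('pics/c7.png',cv2.resize(b,(640,560))[:,:,::-1])"
```

```text
t 10.43 pos [0.5236 0.1244 0.0273] bar [0.5226 0.1229] shift(.1m) [ 0.    -0.009  0.016] turn(pi) [ 0.0021  0.     -0.0003] F [ 0.42 -0.94  1.51] w -0.0002
```

View pics/c7.png

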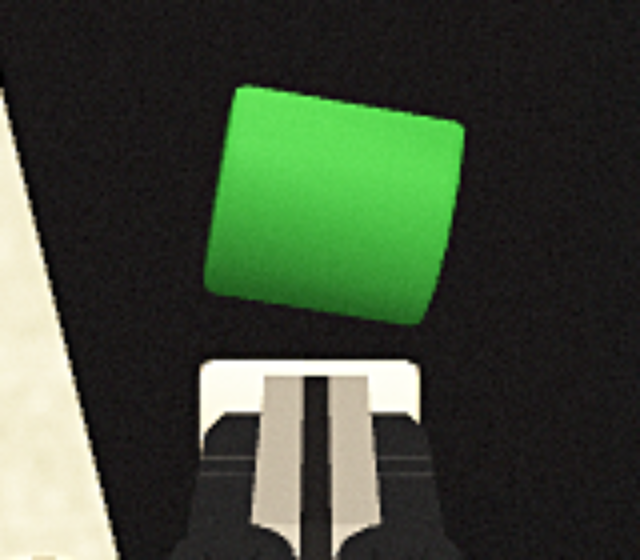

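The tip now sits on white bar 2 (crop 200–420, 360), and the green bar (crop 205–465, 85–325) is free and risen. I'll continue to bar 3.

Request:
{"method": "arm_command", "body": {"series": "0 0 0.041 -0.0067 0 0 -1;0 0 0.041 -0.0067 0 0 -1;0 0 0.041 -0.0067 0 0 -1;0 0 0.041 -0.0067 0 0 -1;0 0 0.041 -0.0067 0 0 -1;0 0 0.041 -0.0067 0 0 -1;0 0 0.041 -0.0067 0 0 -1;0 0 0.041 -0.0067 0 0 -1;0 0 0 0 0 0 -1;0 0 0 0 0 0 -1;0 0 0 0 0 0 -1"}}

```text
clock: 11.4
position: [0.522, 0.0918, 0.0272]
ee_rot: [0.515, 0.484, 0.515, -0.484]
contact_force: [0.4, -0.1, 2.7]
width: -0.0001
```

```bash
python3 -c "
from h import *
from rig import manip
go(manip.get_state(),3,.0273)"
```

```text
t 11.4 pos [0.522  0.0918 0.0272] bar [0.5217 0.0909] shift(.1m) [-0.001 -0.004  0.008] turn(pi) [0.0021 0.0001 0.0001] F [ 0.42 -0.13  2.75] w -0.0001
```

Request:
{"method": "arm_command", "body": {"series": "0 0 0.041 -0.0067 0 0 -1;0 0 0.041 -0.0067 0 0 -1;0 0 0.041 -0.0067 0 0 -1;0 0 0.041 -0.0067 0 0 -1;0 0 0.041 -0.0067 0 0 -1;0 0 0.041 -0.0067 0 0 -1;0 0 0.041 -0.0067 0 0 -1;0 0 0.041 -0.0067 0 0 -1;0 0 0 0 0 0 -1;0 0 0 0 0 0 -1;0 0 0 0 0 0 -1"}}

```text
clock: 12.32
position: [0.5264, 0.0593, 0.0272]
ee_rot: [0.554, 0.439, 0.554, -0.439]
contact_force: [0.0, -0.4, 2.9]
width: 0.0002
```

```bash
python3 -c "
from h import *
from rig import manip
go(manip.get_state(),4,.0273)"
```

```text
t 12.32 pos [0.5264 0.0593 0.0272] bar [0.5261 0.0593] shift(.1m) [-0.001 -0.003 -0.001] turn(pi) [0.0021 0.0001 0.0001] F [ 0.03 -0.35  2.86] w 0.0002
```

Request:
{"method": "arm_command", "body": {"series": "0 0 0.04 -0.0067 0 0 -1;0 0 0.04 -0.0067 0 0 -1;0 0 0.04 -0.0067 0 0 -1;0 0 0.04 -0.0067 0 0 -1;0 0 0.04 -0.0067 0 0 -1;0 0 0.04 -0.0067 0 0 -1;0 0 0.04 -0.0067 0 0 -1;0 0 0.042 -0.0067 0 0 -1;0 0 0 0 0 0 -1;0 0 0 0 0 0 -1;0 0 0 0 0 0 -1;0 0 0 0 0 0 -1"}}

```text
clock: 13.32
position: [0.5361, 0.0286, 0.0272]
ee_rot: [0.589, 0.391, 0.589, -0.391]
contact_force: [-1.2, -0.3, 3.2]
width: 0.0003
```

```bash
python3 -c "
from h import *
from rig import manip,get_image,get_calibration
go(manip.get_state(),5,.0273)
F=[]
for i in range(4): b=get_image('wrist'); F.append(manip.get_state()['contact_force'])
print('meanF',np.mean(F,0))
a=get_image('side')[150:290,240:400]
cv2.imwrite('pics/c8.png',np.hstack([cv2.resize(b[150:290,240:400],(400,350)),cv2.resize(a,(400,350))])[:,:,::-1])"
```

```text
t 13.32 pos [0.5361 0.0286 0.0272] bar [0.5358 0.0288] shift(.1m) [-0.001 -0.002 -0.004] turn(pi) [0.0022 0.0001 0.0001] F [-1.19 -0.33  3.19] w 0.0003
meanF [-0.54453133 -0.63459885  2.76112654]
```

View pics/c8.png

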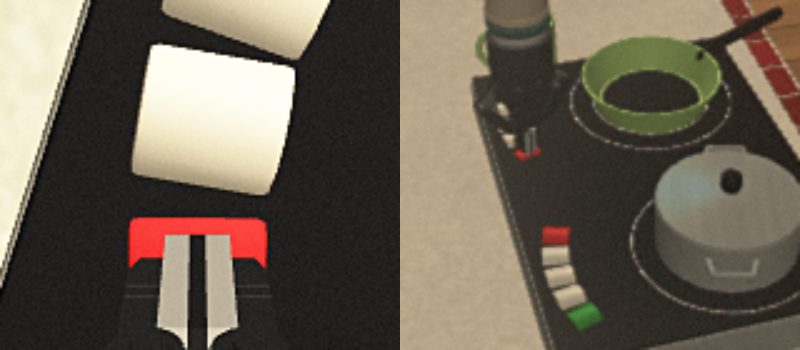

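The tip rests on the red bar only (crop 130–268, 218–268) at about 2.8 N. Bar 4 is clear, and the pan, pot and right row are undisturbed. Handing in.

```bash
python3 -c "
from rig import ticket; print(ticket.sign_off())"
```

```text
the job is handed in; nothing more can be done
None
```

The left zone, where the pan stands, has been turned up. I stroked its five bars from green to red with the shut fingertips and handed in at about 14 s, still holding the red bar. The sign-off gave no verdict.

**Last checks:**
- **Force:** the upward force on the red bar averaged 2.8 N, which matches about 2.5 mm of press.
- **Position:** the TCP was within 0.5 mm of the red bar's measured centre. The wrist view showed the tip on the red bar only, with a clear gap to bar 4.
- **Other objects:** in the side view the pan, pot and right row looked unmoved. The mug was mostly hidden behind the gripper and the mill was outside the final crop, but nothing went near either.
- **Bars 3 and 4:** I checked these by force (2.7 to 2.9 N) and position only, not by picture.

**Disagreement:** the fingertips touched the bar when the reported TCP height was about 0.030 m, not the expected 0.066 m. The real tips sat about 36 mm above the stated TCP. The side and wrist pictures showed the same offset, so I set the press depth from contact force and the images instead.

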